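Latch the telescoping chopstick drying rack

TASK

The sliding half of the chopstick drying rack is pulled out and its spring button sits outside the sleeve. Press the button down flush, slide it in under the edge of the steel plate, and push the sliding half gently on until the button pops up in the plate's slot; then let go. Do not jam or ram the button, and leave the bowl, block, jar and chopsticks where they are.

Things in the scene. Friction and masses are not known exactly. Their poses are not given: they have to be found in the camera images.
- rack: Fixed half of the rack: dark steel sleeve, not movable. Origin at bench height on the centre line, at the nominal mouth of the sleeve; its x axis points along the rack in the push-in direction, z up. Base (70 wide) and sleeve (36 wide, top 44 high) run from x = 10 to 140; a notched wooden comb (12 thick, 90 wide, 73 high) stands across it at x = 125.
- sleeve_mouth (a point): Point 44 above the rack's origin: nominal front edge of the steel catch plate that roofs the sleeve (36 wide, underside 41 and top 44 above the bench). The plate is adjustable and not measured: its front edge lies anywhere from 8 before to 8 beyond this point along the rack, to be seen or felt. Its slot (23 long, 15 wide) is centred 45 beyond its front edge.
- slider_tab (a point): Top centre of the wooden tab on the sliding half's comb, 90 above the bench. The comb (12 thick along the rack, 90 wide, 4 to 62 high; tab above it 26 wide, 12 thick) stands across the outer end of the sliding aluminium tube, its middle 85 behind the button's centre. Push it from behind or pinch it.
- button_top (a point): Top centre of the steel spring button: 20 long (along the rack), 12 wide, nose and tail rounded, 6 proud of the aluminium tube (26 wide, top 40 above the bench). Press its tail half with the front 9 or more left clear of the fingertip; dragged along thus, the nose goes under the plate before the fingertip meets the plate's edge, and the plate then holds the button down.
- slider (a joint): Travel of the sliding half along the rack's x axis (m), growing as it is pushed in: at 0 the button's centre is 60 before the rack's origin, at 0.105 it is 45 beyond. Starts between 0 and 0.03. Rubs with about 2 N, 3 to 4 N with the button held under the plate; stays where it is left.
- button (a joint): Depth to which the spring button is pressed (m): 0 fully up, 0.006 flush with the tube, 0.005 while held under the plate, 0 again when popped up in the slot. Spring force about 2 N at first, 6 N when flush. At most 25 N may act on the button, be it from the finger or from the plate's edges.
- bowl: Amber glass bowl, 110 across, 50 high, loose bystander; origin under its centre.
- block: Dark wooden polishing block, 95 x 36 x 28, loose bystander; origin under its centre.
- jar: Glass jar with a black cap, 60 across, 70 high, loose bystander; origin under its centre.
- sticks: Four lacquered chopsticks bound side by side, 239 long, 37 wide, 8 high, lying along its x axis, loose bystander; origin under its centre.

How it is judged:
By the outcome, as a careful person would: the job done as asked, in the order asked, and still so for the second after the job is handed in, with the robot touching nothing.
It also fails if it takes over 51 s, if anything falls off the work surface, if the arm or the gripper's body presses on something with over 40 N, if the wrist force passes 120 N, or if a joint passes its speed limit or range.

ROBOT

A 7-joint arm with a two-finger parallel gripper is mounted at the origin on the work surface. World frame = base frame: x ahead of the robot, y to its left, z up, the work surface at z = 0. Lengths are in m, angles in rad, forces in N, time in s.
With the tool pointing down it reaches from about 0.425 to 0.925 m from the base axis. Payload 6.8 kg.
Tool frame: the origin (TCP) lies at the very end of the fingers, on their centre line; the grasp point (between the pads) lies 19 mm behind it; z points along the fingers, y is the line along which they close (so a half turn about z gives the same grasp; the last joint's range is limited). The gripper opens to 85 mm and grips with 20 to 120 N. Pads are 22 mm wide; open, the fingers measure 114 mm over their backs; the gripper's body (76 mm by 85 mm) begins 54 mm behind the grasp point. The pads swing forward as they close: fully open they stand 13 mm farther back than shut.
Start: joints at [-1.295, 0.477, 0.022, 1.555, -0.011, 1.109, -0.083], TCP at [0.253, 0.626, 0.231] pointing down, gripper open.
Joint ranges: [-2.96, 2.96], [-0.34, 2.1], [-1.41, 1.46], [0.24, 2.44], [-1.37, 4.51], [0.17, 1.92], [-2.96, 2.96]. Speed limits (rad/s): [2.39, 2.39, 3.14, 3.14, 3.14, 3.14, 3.14].

INTERFACE

Orientations are given as a rotation vector (axis times angle).
In Python, from workcell import sense, camera, camera_model, hand_in, search_frame gives the robot as it stands.
- The arm moves only by the tool play_rows, never from a script. Its argument "rows" is a list of rows, each a list of 3 entries, a list of its own where there are three numbers: the shift along the tool's x, y, z in mm, then the turn, a rotation vector about the tool's x, y, z in rad, then the gripper's target within -1 to 1 (fully open at 1, half-way at 0, shut at -1). In form: [[[tx, ty, tz], [wx, wy, wz], grip], ...]. A call has 1 to 20 rows; each row is the pose to reach, as a shift and turn from the pose commanded when the call began, along the tool's axes at that moment; what a row does not reach only later rows make up. A row lasts 1/10 s, in which the tool goes at most 50 mm and 8.59 degrees, less where a joint would pass 70% of its speed; a pose out of reach is approached as far as the arm can. A call with a gripper value outside its range is refused whole. The fingers move at their own pace and stop on an object; "newtons" is the grip in N (left out, the last holds). Time passes only in rows, so rows that repeat a pose let the fingers close. It gives the time, the measured TCP pose, the force, the opening and the grip force at its end, in the units of the state.
- sense(): the state, without advancing time (a new reading comes with each control period).
- camera(name): name is "scene" or "side" or "wrist"; returns (picture, depth): 480x640x3 uint8, red, green, blue; 480x640 float32, m along the optical axis (not along the pixel's ray), 0 where there is no reading.
- camera_model(name): a dict with "fx", "fy", "cx", "cy" (pixels), "extrinsics" (4x4, takes a point from world to camera coordinates). Camera axes: x right, y up, looking along -z (the intrinsics and any distortion apply to the point x, -y, -z); pixel columns grow to the right and rows downward; lengths in m; the calibration is good to about 2 mm. A picture is of the moment at which its call begins: read the wrist's pose just before it. camera_model takes no time and is no camera call; for the wrist camera it gives the pose at the moment of the call.
- hand_in(): hands the job in; it is judged then, once.
Trained networks look in the newest picture that a camera, given by its name, has taken for a name from the list of things; names that differ only in an ending like _2 or _b are one class to them, and where a whole thing is asked for, a point or a joint stands for the part that bears it (a point fixed in the world has none). Each returns a list of dicts, best first, with "conf" (0 to 1); they miss things now and then, are a little off and sometimes report something else, mostly with a low value. They report only what shows in the picture. A call takes as long as a camera call.
- search_frame(name, camera): "box" ([left, top, width, height] as shares, 0 to 1, of the picture: columns of its width, rows of its height, round what is visible of it).
The state is a dict: "clock": time; "joint_pos": joint angles; "joint_velocities": joint speeds; "joint_efforts": joint torques, N m; "eef_pos": TCP position; "orientation": TCP orientation; "contact_force": force on the tool from outside, world axes, zero at the start; "torque": the same for the moment, N m; "opening": finger opening in m; "grip_force": force on a finger pad.
Only numpy, scipy, OpenCV 4.12 (cv2) and the standard library are available. Lean on these libraries where they do the work, as an engineer would, in place of code of your own. Each camera call takes 0.05 s, during which the arm holds its last target. There are 200 camera calls.

## Working session

There is one attempt and no reset: what is moved stays moved. The work goes in short steps, Python scripts to look and compute and a tool call to move; the robot and the scene stay as the last step left them, time stands still between calls to the robot, and variables do not carry over. Pictures are saved under pics/ and viewed, at most 10 in all, crops included, and the job is handed in when it is done.

Besides the shell and the picture viewer there is one more tool, called after "Call:" as name(argument=value, ...), one argument or row to a line, values as JSON. play_rows: Moves the arm, as the interface text tells. Its arguments: {"type":"object","properties":{"rows":{"type":"array","items":{"type":"array"}},"newtons":{"type":"number"}},"required":["rows"]}

```bash
mkdir -p pics; ls
cat > h.py <<'E'
import numpy as np, cv2
from workcell import sense, camera, camera_model, hand_in, search_frame
def w2p(m,P):
    E=np.array(m["extrinsics"]); c=(E[:3,:3]@np.atleast_2d(P).T).T+E[:3,3]
    return np.c_[m["fx"]*c[:,0]/-c[:,2]+m["cx"], m["fy"]*-c[:,1]/-c[:,2]+m["cy"]]
def cloud(m,d):
    E=np.array(m["extrinsics"]); v,u=np.mgrid[:480,:640]
    c=np.stack([(u-m["cx"])/m["fx"]*d,-(v-m["cy"])/m["fy"]*d,-d],-1)
    return (c-E[:3,3])@E[:3,:3]
E
python3 - <<'E'
from h import *
s=sense();print(s)
for n in("scene","side"):
    m=camera_model(n);p,d=camera(n);np.savez(n,p=p,d=d,**{k:m[k] for k in("fx","fy","cx","cy","extrinsics")})
    print(n,{k:v for k,v in m.items()})
    cv2.imwrite(f"pics/{n}1.png",p[...,::-1])
    P=cloud(m,d)
    for t in("rack","slider_tab","button_top","slider","button"):
        for r in search_frame(t,n)[:2]:
            l,tp,w,h=r["box"];u=int((l+w/2)*640);v=int((tp+h/2)*480)
            print(t,round(r["conf"],2),np.round([l*640,tp*480,w*640,h*480]),P[min(v,479),min(u,639)].round(3))
E
```

```text
pics
{'clock': 0.0, 'joint_pos': array([-1.29507646,  0.47779787,  0.02231276,  1.55649806, -0.01147826,
        1.10930182, -0.08309987]), 'joint_velocities': array([ 0.00153989,  0.0012217 ,  0.00017486, -0.00048754,  0.00121777,
       -0.00049966,  0.00011465]), 'joint_efforts': array([ 2.06046457e-04, -5.96440351e+01,  1.60880573e+00, -2.81198806e+01,
        1.25790705e-02,  9.22766514e-03, -3.74962440e-06]), 'eef_pos': array([0.25253883, 0.6253114 , 0.23030703]), 'orientation': array([-5.99083460e-01, -3.08372518e+00,  2.92953459e-03]), 'contact_force': array([0.11802951, 0.66701825, 0.56370714]), 'torque': array([-0.0428749 , -0.00050302, -0.00066842]), 'grip_force': 0.0, 'opening': 0.08570243127016705}
scene {'fx': 472.3583958478988, 'fy': 472.3583958478988, 'cx': 325.89166908127925, 'cy': 231.16553668117115, 'extrinsics': array([[-0.64822691,  0.76140642,  0.00788287,  0.33199575],
       [-0.61837789, -0.53244322,  0.57802508,  0.30603837],
       [ 0.44430919,  0.36981682,  0.81598092, -1.33034351],
       [ 0.        ,  0.        ,  0.        ,  1.        ]])}
rack 0.86 [283. 195. 126. 108.] [0.535 0.074 0.044]
slider_tab 0.57 [281. 193.  66.  68.] [ 0.533 -0.018  0.041]
button_top 0.64 [320. 231.  12.   8.] [0.536 0.017 0.045]
button 0.41 [324. 229.   6.  11.] [0.53  0.015 0.041]
side {'fx': 522.6694434828805, 'fy': 522.6694434828805, 'cx': 318.4715456587347, 'cy': 247.47891199099803, 'extrinsics': array([[ 0.97512056, -0.22067834, -0.02099914, -0.49957926],
       [ 0.16982148,  0.68277687,  0.71061693, -0.15870954],
       [-0.14248003, -0.69650328,  0.70326568, -0.97159987],
       [ 0.        ,  0.        ,  0.        ,  1.        ]])}
rack 0.92 [280. 189.  81. 126.] [0.527 0.046 0.044]
slider_tab 0.58 [312. 242.  52.  77.] [ 0.532 -0.073  0.084]
button_top 0.41 [318. 253.  12.  13.] [0.526 0.017 0.05 ]
slider 0.58 [311. 241.  50.  78.] [ 0.53  -0.072  0.083]
```

Run:
```python
from h import *
a=np.load("scene.npz");b=np.load("side.npz")
A=cv2.resize(a["p"][170:320,265:425,::-1],None,fx=2.5,fy=4,interpolation=2)
A=cv2.resize(a["p"][170:320,250:430,::-1],(400,333),interpolation=cv2.INTER_CUBIC)
B=cv2.resize(b["p"][170:350,230:410,::-1],(400,400),interpolation=cv2.INTER_CUBIC)
C=np.zeros((600,800,3),np.uint8);C[:333,:400]=A;C[:400,400:]=B
C[360:600,:320]=cv2.resize(a["p"][...,::-1],(320,240))
C[400:600,500:767]=cv2.resize(b["p"][...,::-1],(267,200))
cv2.imwrite("pics/c1.png",C)
for n,f in(("scene",a),("side",b)):
    P=cloud(f,f["d"]);ok=f["d"]>0
    near=ok&(abs(P[...,0]-.53)<.09)&(P[...,1]>-.12)&(P[...,1]<.25)
    for nm,lo,hi in(("tab",.086,.093),("comb",.070,.076),("slcomb",.060,.064),("plate",.0425,.0455),("btn",.0458,.05),("tube",.038,.0415)):
        q=P[near&(P[...,2]>lo)&(P[...,2]<hi)]
        if len(q)>3: print(n,nm,len(q),q.mean(0).round(4),q.min(0).round(4),q.max(0).round(4))
```

```text
scene tab 61 [ 0.5387 -0.0679  0.0893] [ 0.5252 -0.0747  0.0861] [ 0.5514 -0.0614  0.0925]
scene comb 240 [0.5307 0.0994 0.0725] [ 0.4789 -0.0768  0.07  ] [0.5831 0.2072 0.0759]
scene slcomb 111 [0.5326 0.0644 0.0621] [ 0.4843 -0.0754  0.06  ] [0.5826 0.2069 0.064 ]
scene plate 571 [0.5286 0.1188 0.0439] [ 0.4843 -0.07    0.0425] [0.5828 0.214  0.0455]
scene btn 106 [0.5329 0.0688 0.0473] [ 0.4821 -0.0659  0.0458] [0.5828 0.2102 0.0498]
scene tube 550 [0.535  0.0341 0.0399] [ 0.4938 -0.0715  0.038 ] [0.5826 0.2147 0.0415]
side tab 91 [ 0.534  -0.0689  0.0904] [ 0.5205 -0.0755  0.0862] [ 0.5469 -0.059   0.0929]
side comb 255 [0.5272 0.0515 0.0735] [ 0.4748 -0.0757  0.07  ] [0.578  0.2083 0.076 ]
side slcomb 181 [0.5255 0.052  0.0623] [ 0.4751 -0.0761  0.0601] [0.5783 0.2098 0.064 ]
side plate 435 [0.5254 0.0698 0.044 ] [ 0.4886 -0.0775  0.0425] [0.5769 0.1986 0.0455]
side btn 479 [0.5249 0.0981 0.0474] [ 0.4756 -0.0767  0.0458] [0.5786 0.1993 0.0498]
side tube 248 [0.5283 0.0064 0.0402] [ 0.4886 -0.0765  0.038 ] [0.579  0.1863 0.0415]
```

View pics/c1.png

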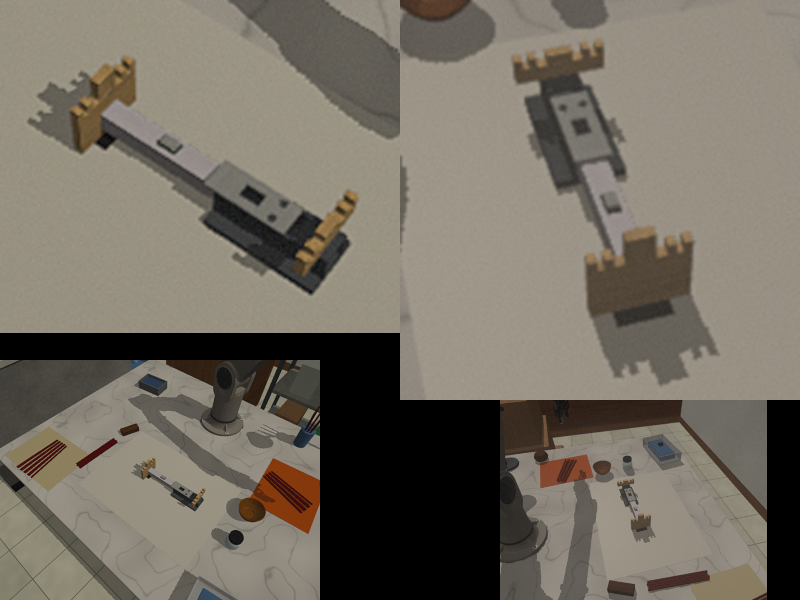

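The pictures show the rack running along world +y. The sliding comb is nearest the side camera, the button is at about scene px (326,235) in the open, and the slot is beyond it. Next I move above it for a close look.

Call:
play_rows(
  rows=[
    [[-120,-112,-30],[0,0,0.29],-1],
    [[-240,-224,-30],[0,0,0.58],-1],
    [[-482,-447,-30],[0,0,1.15],-1],
    [[-482,-447,-30],[0,0,1.15],-1],
    [[-482,-447,-30],[0,0,1.15],-1],
    [[-482,-447,-30],[0,0,1.15],-1],
    [[-482,-447,-30],[0,0,1.15],-1],
    [[-482,-447,-30],[0,0,1.15],-1],
    [[-482,-447,-30],[0,0,1.15],-1],
    [[-482,-447,-30],[0,0,1.15],-1],
    [[-482,-447,-30],[0,0,1.15],-1],
    [[-482,-447,-30],[0,0,1.15],-1],
    [[-482,-447,-30],[0,0,1.15],-1],
    [[-482,-447,-30],[0,0,1.15],-1],
    [[-482,-447,-30],[0,0,1.15],-1],
    [[-482,-447,-30],[0,0,1.15],-1],
    [[-482,-447,-30],[0,0,1.15],-1],
    [[-482,-447,-30],[0,0,1.15],-1],
  ],
)

```text
clock: 2.4
eef_pos: [0.5319, 0.0328, 0.2612]
orientation: [-2.176, -2.265, -0.0]
contact_force: [-0.3, 0.2, 1.2]
opening: -0.0001
grip_force: 0.0
```

Run:
```python
from h import *
m=camera_model("wrist");p,d=camera("wrist");s=sense()
np.savez("w1",p=p,d=d,**{k:m[k] for k in("fx","fy","cx","cy","extrinsics")})
print(s["eef_pos"],s["orientation"],s["contact_force"],m)
cv2.imwrite("pics/w1.png",p[...,::-1])
P=cloud(m,d)
for t in("rack","slider_tab","button_top","slider","button"):
    for r in search_frame(t,"wrist")[:2]:
        l,tp,w,h=r["box"];u=int((l+w/2)*640);v=int((tp+h/2)*480)
        print(t,round(r["conf"],2),np.round([l*640,tp*480,w*640,h*480]),P[min(v,479),min(u,639)].round(4))
```

```text
[0.53194604 0.03245158 0.2612518 ] [-2.17678040e+00 -2.26455762e+00 -3.20686373e-04] [0.09392915 0.41393434 0.84847579] {'fx': 358.04466740132256, 'fy': 358.04466740132256, 'cx': 322.0814673682183, 'cy': 242.43178832824083, 'extrinsics': array([[ 9.99204820e-01,  3.98668189e-02, -6.03098111e-04,
        -5.31527629e-01],
       [-3.84813675e-02,  9.60300640e-01, -2.76300315e-01,
         3.28229504e-02],
       [-1.04360591e-02,  2.76103815e-01,  9.61071159e-01,
        -4.10405547e-01],
       [ 0.00000000e+00,  0.00000000e+00,  0.00000000e+00,
         1.00000000e+00]])}
rack 0.62 [262.   7. 107. 313.] [0.5218 0.0816 0.0455]
slider_tab 0.87 [277. 172.  91. 146.] [ 0.5321 -0.0042  0.0398]
button_top 0.73 [315. 215.  12.  21.] [0.5291 0.0196 0.0447]
slider 0.82 [278. 170.  86. 147.] [ 0.5299 -0.002   0.0401]
button 0.63 [315. 214.  12.  20.] [0.5301 0.0198 0.0454]
```

View pics/w1.png

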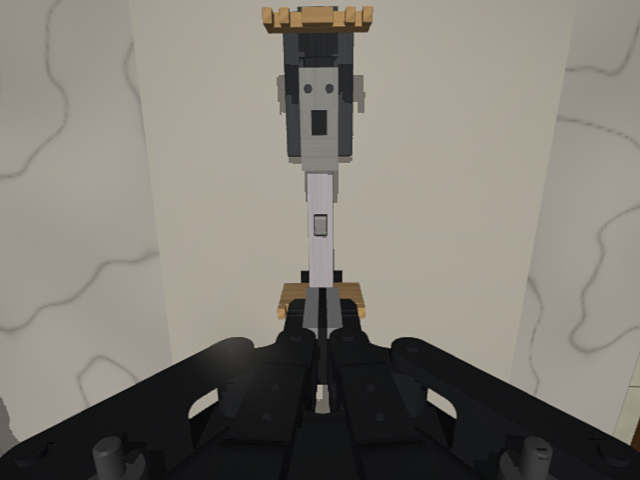

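The wrist picture shows the tube at px (320,230), the button at (320,225), the plate's front edge at row ~171 and the slot at (319,122). Next I rectify it to measure positions.

Run:
```python
from h import *
f=np.load("w1.npz");m=f
def rect(z,x0=.49,x1=.57,y0=-.02,y1=.13,k=4000):
    c=np.array([[x0,y1,z],[x1,y1,z],[x1,y0,z],[x0,y0,z]])
    W,H=int((x1-x0)*k),int((y1-y0)*k)
    M=cv2.getPerspectiveTransform(w2p(m,c).astype(np.float32),np.float32([[0,0],[W,0],[W,H],[0,H]]))
    return cv2.warpPerspective(f["p"],M,(W,H),flags=cv2.INTER_CUBIC)
A=np.hstack([rect(.044),rect(.046)]).copy()
for i,y in enumerate(np.arange(.12,-.02,-.01)):
    r=int((.13-y)*4000);cv2.line(A,(0,r),(14,r),(255,0,0),1);cv2.line(A,(320,r),(334,r),(255,0,0),1);cv2.putText(A,f"{y*1000:.0f}",(16,r+4),0,.4,(255,0,0))
for x in np.arange(.50,.57,.01):
    c=int((x-.49)*4000);cv2.line(A,(c,590),(c,600),(255,0,0),1);cv2.putText(A,f"{x*1000:.0f}",(c-10,588),0,.35,(255,0,0))
cv2.imwrite("pics/r1.png",A[...,::-1])
# centre line from tube edges (z=.040) and plate edges
g=cv2.cvtColor(rect(.040),cv2.COLOR_RGB2GRAY).astype(float)
for y in(.05,.045,.04,.035,.0,-.01,-.015):
    r=int((.13-y)*4000);row=np.diff(cv2.GaussianBlur(g[r-3:r+4].mean(0)[None],(9,1),2)[0])
    a=np.argmax(row[60:160])+60;b=np.argmin(row[160:260])+160
    print("tube",y,.49+a/4000,.49+b/4000,.49+(a+b)/8000)
for z,cols in((.044,(150,157,163,170)),(.046,(150,157,163,170))):
    g=cv2.cvtColor(rect(z),cv2.COLOR_RGB2GRAY).astype(float)
    col=np.diff(cv2.GaussianBlur(g[:,145:165].mean(1)[:,None],(1,9),2)[:,0])
    ix=[i for i in range(2,len(col)-2) if abs(col[i])>2 and abs(col[i])==abs(col[max(0,i-8):i+9]).max()]
    print(z,[(round(130-i/4,1),round(col[i],1)) for i in ix])
```

```text
tube 0.05 0.51475 0.54 0.527375
tube 0.045 0.51475 0.54025 0.5275
tube 0.04 0.51625 0.53975 0.528
tube 0.035 0.5165 0.54 0.52825
tube 0.0 0.5235 0.54175 0.532625
tube -0.01 0.519 0.54275 0.530875
tube -0.015 0.519 0.543 0.531
0.044 [(129.5, np.float64(-3.2)), (107.8, np.float64(12.9)), (70.8, np.float64(10.7)), (30.5, np.float64(-21.2)), (6.8, np.float64(16.9))]
0.046 [(129.5, np.float64(-5.3)), (107.8, np.float64(12.9)), (74.0, np.float64(-3.3)), (71.0, np.float64(10.8)), (30.8, np.float64(-21.2)), (7.5, np.float64(17.1))]
```

View pics/r1.png

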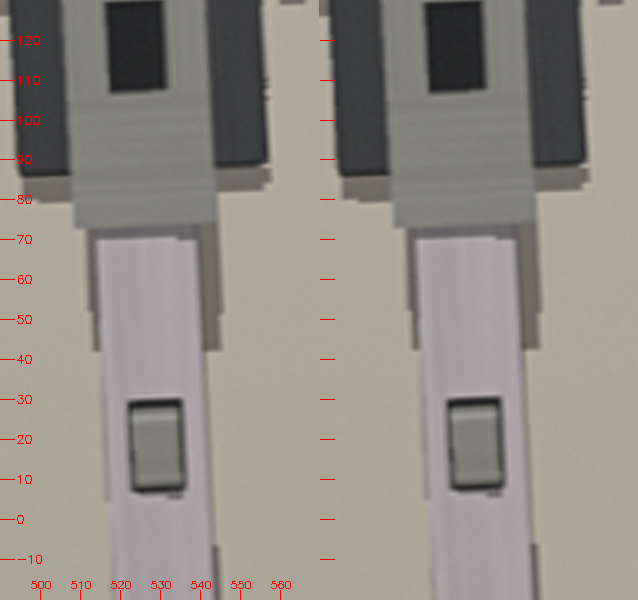

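Measured: the plate's front edge is at y≈74, consistent with the slot's near edge at 107.5. The button's centre is at y≈18–19, x≈529, and the rack yaw is ≈93°. Next I descend above the button's tail.

Call:
play_rows(
  rows=[
    [[-26,-3,40],[0,0,-0.013],-1],
    [[-26,-3,80],[0,0,-0.013],-1],
    [[-26,-3,120],[0,0,-0.013],-1],
    [[-26,-3,160],[0,0,-0.013],-1],
    [[-26,-3,190],[0,0,-0.013],-1],
    [[-26,-3,206],[0,0,-0.013],-1],
    [[-26,-3,206],[0,0,-0.013],-1],
    [[-26,-3,206],[0,0,-0.013],-1],
    [[-26,-3,206],[0,0,-0.013],-1],
  ],
)

```text
clock: 3.6
eef_pos: [0.5313, 0.0049, 0.0565]
orientation: [2.164, 2.275, 0.003]
contact_force: [0.2, 0.4, 0.2]
opening: 0.0
grip_force: 0.0
```

Run:
```python
from h import *
print(sense()["eef_pos"],sense()["contact_force"])
I=[]
for n in("side","wrist"):
    p,d=camera(n);m=camera_model(n);u,v=w2p(m,[.529,.03,.046])[0].astype(int);print(n,u,v,w2p(m,sense()["eef_pos"]))
    h=50 if n=="side" else 120
    u=np.clip(u,h,639-h);v=np.clip(v,h,479-h)
    I.append(cv2.resize(p[v-h:v+h,u-h:u+h,::-1],(400,400),interpolation=cv2.INTER_CUBIC))
cv2.imwrite("pics/d1.png",np.hstack(I))
```

```text
[0.53128104 0.00487123 0.05649556] [0.2383638  0.44142661 0.17940235]
side 322 255 [[326.85585037 260.35099123]]
wrist 322 245 [[324.4296152  307.55544936]]
```

View pics/d1.png

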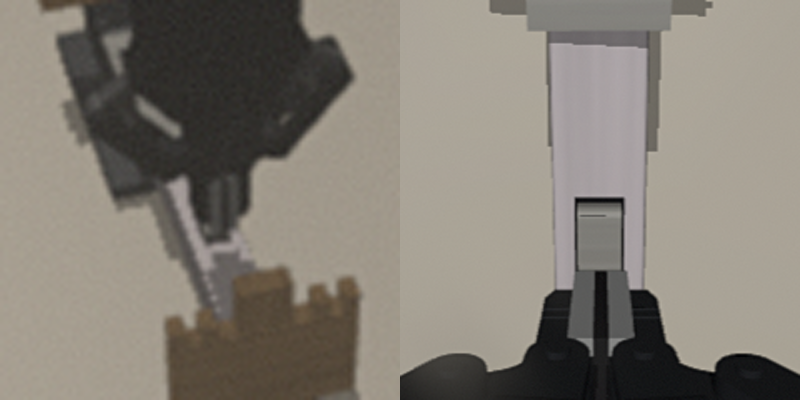

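Run:
```python
from h import *
m=camera_model("wrist");E=np.array(m["extrinsics"]);C=-E[:3,:3].T@E[:3,3]
def at(u,v,z):
    r=E[:3,:3].T@np.array([(u-m["cx"])/m["fx"],-(v-m["cy"])/m["fy"],-1]);return (C+r*(z-C[2])/r[2])[:2].round(4)
px=lambda a,b:(322-120+(a-400)*.6,125+b*.6)
print("tip",at(*px(600,271),.0565),"nose up",at(*px(600,207),.046),"gap front",at(*px(600,198),.040),"plate L,R",at(*px(527,30),.044),at(*px(672,27),.044),"btn sides",at(*px(576,240),.046),at(*px(623,240),.046),"ctr gap",at(*px(601,300),.0565))
```

```text
tip [0.5296 0.0143] nose up [0.529  0.0283] gap front [0.5289 0.029 ] plate L,R [0.5085 0.0729] [0.5446 0.0754] btn sides [0.5229 0.0186] [0.5357 0.0192] ctr gap [0.5303 0.0062]
```

Call:
play_rows(
  rows=[
    [[2,-1,4],[0,0,0],-1],
    [[2,-1,8],[0,0,0],-1],
    [[2,-1,10],[0,0,0],-1],
    [[2,-1,11],[0,0,0],-1],
    [[2,-1,12],[0,0,0],-1],
    [[2,-1,13],[0,0,0],-1],
    [[2,-1,13],[0,0,0],-1],
  ],
)

```text
clock: 4.4
eef_pos: [0.5291, 0.0071, 0.0423]
orientation: [-2.165, -2.276, -0.0]
contact_force: [-1.4, 1.4, 4.2]
opening: 0.0
grip_force: 2.1
```

Call:
play_rows(
  rows=[
    [[0,0,1],[0,0,0],-1],
    [[0,0,2],[0,0,0],-1],
    [[0,0,2],[0,0,0],-1],
    [[0,0,2],[0,0,0],-1],
  ],
)

```text
clock: 4.8
eef_pos: [0.5291, 0.0068, 0.0403]
orientation: [-2.165, -2.276, -0.0]
contact_force: [-1.8, 2.6, 5.2]
opening: -0.0001
grip_force: 2.8
```

Call:
play_rows(
  rows=[
    [[0,0,0.5],[0,0,0],-1],
    [[0,0,0.7],[0,0,0],-1],
    [[0,0,0.7],[0,0,0],-1],
  ],
)

```text
clock: 5.1
eef_pos: [0.5292, 0.0067, 0.0401]
orientation: [-2.165, -2.276, -0.0]
contact_force: [-3.8, 1.9, 11.4]
opening: -0.0003
grip_force: 5.5
```

Call:
play_rows(
  rows=[
    [[1,0,0],[0,0,0],-1],
    [[2,0,0],[0,0,0],-1],
    [[4,0,0],[0,0,0],-1],
    [[6,0,0],[0,0,0],-1],
    [[8,0,0],[0,0,0],-1],
    [[10,0,0],[0,0,0],-1],
    [[12,0,0],[0,0,0],-1],
    [[12,0,0],[0,0,0],-1],
  ],
)

```text
clock: 5.9
eef_pos: [0.5286, 0.0176, 0.0401]
orientation: [2.166, 2.275, -0.001]
contact_force: [-3.9, -1.5, 10.6]
opening: 0.0001
grip_force: 5.3
```

Run:
```python
from h import *
print(sense()["eef_pos"],sense()["contact_force"])
m=camera_model("wrist");p,d=camera("wrist")
print([ (r["conf"],np.round(np.array(r["box"])*[640,480,640,480])) for r in search_frame("button_top","wrist")[:2]])
A=cv2.resize(p[100:320,212:432,::-1],(400,400),interpolation=2)
m=camera_model("side");f=np.load("side.npz");p,d=camera("side")
for dd in(f["d"],d):
    P=cloud(m,dd);q=P[(dd>0)&(abs(P[...,0]-.534)<.03)&(P[...,1]<0)&(P[...,1]>-.12)&(P[...,2]>.086)&(P[...,2]<.093)];print(len(q),q.mean(0),q.min(0),q.max(0))
cv2.imwrite("pics/e1.png",A)
```

```text
[0.52857344 0.0176046  0.0400808 ] [-3.85386633 -1.45203994 10.59908444]
[]
91 [ 0.53395375 -0.06888319  0.09041166] [ 0.52047766 -0.07554204  0.08616529] [ 0.54693729 -0.05903501  0.09292726]
94 [ 0.53277832 -0.05870838  0.09033733] [ 0.51997007 -0.0651764   0.08623127] [ 0.5460104  -0.0489577   0.09286031]
```

View pics/e1.png

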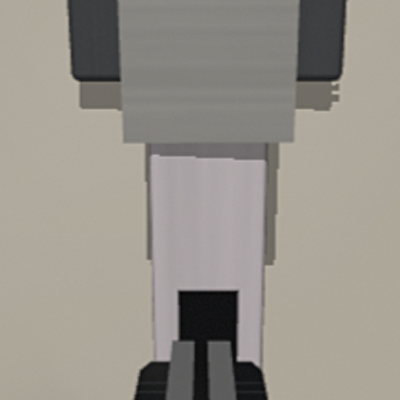

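Call:
play_rows(
  rows=[
    [[2,0,0],[0,0,0],-1],
    [[4,0,0],[0,0,0],-1],
    [[6,0,0],[0,0,0],-1],
    [[8,0,0],[0,0,0],-1],
    [[10,0,0],[0,0,0],-1],
    [[12,0,0],[0,0,0],-1],
    [[14,0,0],[0,0,0],-1],
    [[16,0,0],[0,0,0],-1],
    [[18,0,0],[0,0,0],-1],
    [[20,0,0],[0,0,0],-1],
    [[22,0,0],[0,0,0],-1],
    [[24,0,0],[0,0,0],-1],
    [[26,0,0],[0,0,0],-1],
    [[28,0,0],[0,0,0],-1],
    [[30,0,0],[0,0,0],-1],
    [[30,0,0],[0,0,0],-1],
  ],
)

```text
clock: 7.65
eef_pos: [0.527, 0.0476, 0.0401]
orientation: [2.166, 2.275, -0.001]
contact_force: [-3.3, -2.2, 10.8]
opening: 0.0
grip_force: 5.5
```

```bash
cat > tab.py <<'E'
from h import *
s=sense();print(s["clock"],s["eef_pos"],s["contact_force"])
m=camera_model("side");p,d=camera("side")
P=cloud(m,d);q=P[(d>0)&(abs(P[...,0]-.53)<.03)&(P[...,1]<.06)&(P[...,1]>-.12)&(P[...,2]>.086)&(P[...,2]<.093)];print(len(q),q.mean(0),q.min(0),q.max(0))
E
python3 tab.py
python3 - <<'E'
from h import *
p,d=camera("wrist");cv2.imwrite("pics/e2.png",cv2.resize(p[100:320,212:432,::-1],(400,400),interpolation=2))
E
```

```text
7.65 [0.52702247 0.04763988 0.04008037] [-3.28739604 -2.2351973  10.76923013]
160 [0.53036051 0.00442614 0.0901915 ] [ 0.50127206 -0.03528375  0.08604549] [0.55891437 0.05878009 0.09292241]
```

View pics/e2.png

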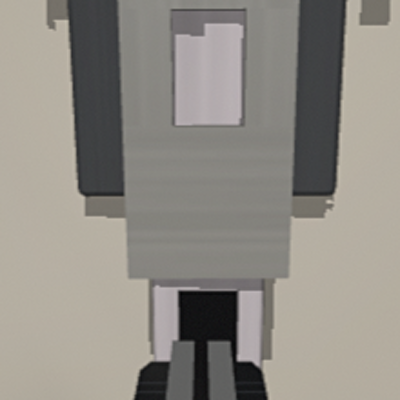

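The button nose is just short of the plate, px (208,291) against the edge at row 277. The fingertip is ~14 mm away and has not slipped. Next I go in slowly.

Call:
play_rows(
  rows=[
    [[1,0,0],[0,0,0],-1],
    [[2,0,0],[0,0,0],-1],
    [[3,0,0],[0,0,0],-1],
    [[4,0,0],[0,0,0],-1],
    [[5,0,0],[0,0,0],-1],
    [[6,0,0],[0,0,0],-1],
    [[7,0,0],[0,0,0],-1],
    [[7,0,0],[0,0,0],-1],
  ],
)

```text
clock: 8.55
eef_pos: [0.5267, 0.0544, 0.0401]
orientation: [2.166, 2.275, -0.001]
contact_force: [-3.0, -1.3, 10.7]
opening: 0.0005
grip_force: 5.5
```

Call:
play_rows(
  rows=[
    [[1,0,0],[0,0,0],-1],
    [[2,0,0],[0,0,0],-1],
    [[3,0,0],[0,0,0],-1],
    [[3,0,0],[0,0,0],-1],
  ],
)

```text
clock: 8.95
eef_pos: [0.5265, 0.0574, 0.0401]
orientation: [2.166, 2.274, -0.001]
contact_force: [-3.1, -1.4, 10.5]
opening: 0.0002
grip_force: 5.5
```

```bash
python3 tab.py
python3 - <<'E'
from h import *
p,d=camera("wrist");cv2.imwrite("pics/e3.png",cv2.resize(p[140:320,232:412,::-1],(400,400),interpolation=2))
E
```

```text
8.95 [0.52653919 0.05737677 0.04009541] [-3.14019816 -1.44693045 10.51903797]
150 [0.52917224 0.01301482 0.09013204] [ 0.50129723 -0.0266785   0.08601042] [0.55862507 0.05924499 0.09292257]
```

View pics/e3.png

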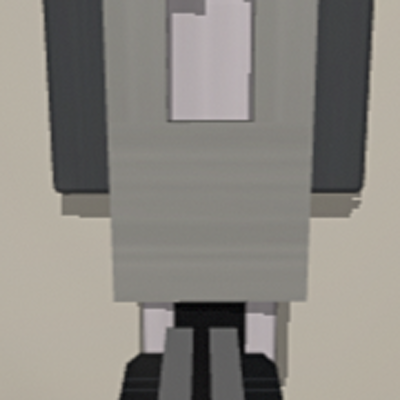

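Call:
play_rows(
  rows=[
    [[0.7,0,0],[0,0,0],-1],
    [[1.5,0,0],[0,0,0],-1],
    [[1.5,0,0],[0,0,0],-1],
    [[1.5,0,-1],[0,0,0],-1],
    [[1.5,0,-3],[0,0,0],-1],
    [[1.5,0,-8],[0,0,0],-1],
    [[1.5,0,-25],[0,0,0],-1],
    [[1,0,-60],[0,0,0],-1],
    [[-5,0,-80],[0,0,0],-1],
    [[-40,0,-80],[0,0,0],-1],
    [[-80,0,-80],[0,0,0],-1],
    [[-102,0,-80],[0,0,0],-1],
    [[-102,0,-80],[0,0,0],-1],
    [[-102,0,-80],[0,0,0],-1],
  ],
)

```text
clock: 10.45
eef_pos: [0.5316, -0.0433, 0.1196]
orientation: [-2.166, -2.275, -0.0]
contact_force: [-0.9, 0.1, -0.9]
opening: -0.0002
grip_force: 0.0
```

```bash
python3 tab.py
python3 - <<'E'
from h import *
m=camera_model("wrist");p,d=camera("wrist");cv2.imwrite("pics/e4.png",p[:,100:540,::-1])
for q in([.525,.074,.044],[.5215,.119,.044],[.532,-.021,.09]):print(w2p(m,q))
E
```

```text
10.45 [ 0.53163239 -0.04330419  0.11959775] [-0.87857513  0.11779607 -0.89299788]
52 [ 0.52611504 -0.0184123   0.08982431] [ 0.51800451 -0.02352887  0.08610377] [ 0.54296053 -0.00964819  0.09294698]
[[322.55686209  51.79686976]]
[[320.20238411 -45.61748599]]
[[326.98508293 241.92224979]]
```

View pics/e4.png

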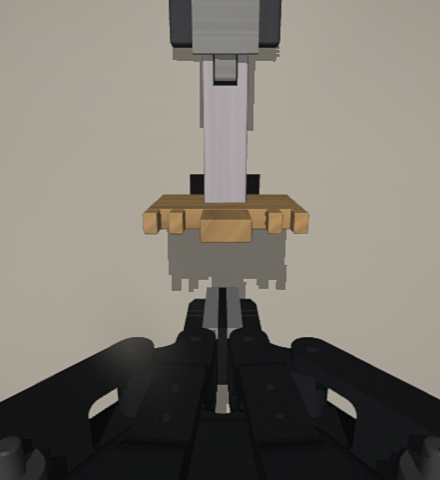

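The button's tail shows behind the plate edge at px (225,68), so it is held under the plate. Next I go down behind the tab and push.

Call:
play_rows(
  rows=[
    [[0,0,20],[0,0,0],-1],
    [[0,0,40],[0,0,0],-1],
    [[0,0,52],[0,0,0],-1],
    [[0,0,58],[0,0,0],-1],
    [[4,0,58],[0,0,0],-1],
    [[8,0,58],[0,0,0],-1],
    [[9,0,58],[0,0,0],-1],
    [[10,0,58],[0,0,0],-1],
    [[11,0,58],[0,0,0],-1],
    [[12,0,58],[0,0,0],-1],
    [[13,0,58],[0,0,0],-1],
    [[14,0,58],[0,0,0],-1],
    [[14,0,58],[0,0,0],-1],
  ],
)

```text
clock: 11.85
eef_pos: [0.5315, -0.0304, 0.0621]
orientation: [2.166, 2.274, 0.0]
contact_force: [0.3, -5.1, 3.2]
opening: 0.0002
grip_force: 2.4
```

```bash
python3 tab.py
```

```text
11.85 [ 0.53147954 -0.03036875  0.06210825] [ 0.32133288 -5.09755363  3.19793848]
44 [ 0.52850405 -0.0378123   0.08931192] [ 0.5170596  -0.04387317  0.08623228] [ 0.54297315 -0.0250745   0.09294667]
```

Call:
play_rows(
  rows=[
    [[2,0,0],[0,0,0],-1],
    [[4,0,0],[0,0,0],-1],
    [[6,0,0],[0,0,0],-1],
    [[8,0,0],[0,0,0],-1],
    [[10,0,0],[0,0,0],-1],
    [[12,0,0],[0,0,0],-1],
    [[14,0,0],[0,0,0],-1],
    [[16,0,0],[0,0,0],-1],
    [[18,0,0],[0,0,0],-1],
    [[20,0,0],[0,0,0],-1],
    [[22,0,0],[0,0,0],-1],
    [[24,0,0],[0,0,0],-1],
    [[26,0,0],[0,0,0],-1],
    [[28,0,0],[0,0,0],-1],
    [[30,0,0],[0,0,0],-1],
    [[32,0,0],[0,0,0],-1],
    [[34,0,0],[0,0,0],-1],
    [[36,0,0],[0,0,0],-1],
    [[36,0,0],[0,0,0],-1],
  ],
)

```text
clock: 13.8
eef_pos: [0.5296, 0.0063, 0.0619]
orientation: [2.165, 2.275, 0.0]
contact_force: [1.0, -4.2, 3.7]
opening: 0.0002
grip_force: 2.2
```

```bash
python3 tab.py
cat > slot.py <<'E'
import sys
from h import *
m=camera_model("wrist");p,d=camera("wrist")
u,v=w2p(m,[.5235,.119,.044])[0];print(u,v)
u,v=int(u),int(v);v=max(v,40)
cv2.imwrite(sys.argv[1],cv2.resize(p[v-40:v+40,u-40:u+40,::-1],(480,480),interpolation=2))
E
python3 slot.py pics/f1.png
```

```text
13.8 [0.52956034 0.00629057 0.06188663] [ 1.01520674 -4.18784886  3.65492297]
42 [ 0.52743531 -0.00146525  0.08977039] [ 0.51449872 -0.00673194  0.08608526] [0.54290316 0.00775982 0.09275314]
323.53054099656515 27.59851685057589
```

View pics/f1.png

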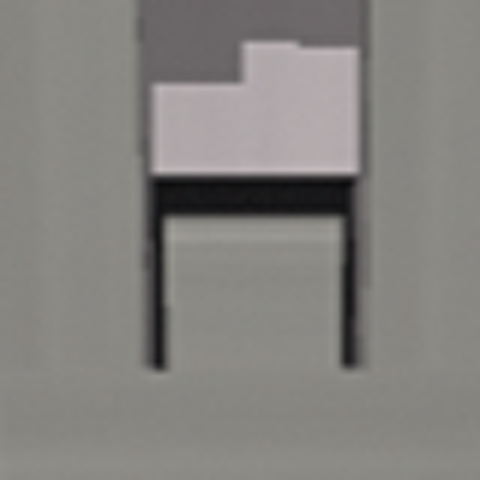

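The button's nose is ~10 mm into the slot (rows 215–368), so ~10–11 mm remain.

Call:
play_rows(
  rows=[
    [[1,0,0],[0,0,0],-1],
    [[2,0,0],[0,0,0],-1],
    [[3,0,0],[0,0,0],-1],
    [[4,0,0],[0,0,0],-1],
    [[5,0,0],[0,0,0],-1],
    [[6,0,0],[0,0,0],-1],
    [[7,0,0],[0,0,0],-1],
    [[8,0,0],[0,0,0],-1],
    [[8.5,0,0],[0,0,0],-1],
    [[8.5,0,0],[0,0,0],-1],
  ],
)

```text
clock: 14.9
eef_pos: [0.5284, 0.016, 0.0613]
orientation: [-2.164, -2.276, 0.0]
contact_force: [0.5, -0.6, -0.5]
opening: 0.0
grip_force: 0.3
```

```bash
cat >> slot.py <<'E'
# numbers along the slot's centre column: edges (rows) and depth-derived heights
P=cloud(m,d);g=cv2.cvtColor(p,cv2.COLOR_RGB2GRAY)
print(g[0:v+45,u-3:u+4].mean(1).astype(int).tolist())
s=sense();print(s["clock"],s["eef_pos"],s["contact_force"])
q=P[0:v+45,u-3:u+4];print(np.c_[np.median(q[...,1],1),np.median(q[...,2],1)][::4].round(4).tolist())
E
python3 slot.py pics/f2.png
```

```text
325.57257501046377 54.524721498847185
[138, 137, 137, 138, 137, 137, 137, 137, 137, 137, 137, 137, 137, 137, 137, 137, 137, 138, 137, 138, 137, 138, 140, 138, 93, 47, 67, 111, 108, 23, 42, 128, 134, 137, 143, 149, 147, 140, 140, 140, 139, 138, 138, 136, 138, 138, 139, 139, 139, 138, 139, 138, 138, 139, 139, 139, 140, 141, 141, 140, 139, 138, 137, 136, 136, 136, 136, 136, 136, 136, 135, 136, 139, 140, 142, 142, 137, 125, 115, 106, 96, 85, 74, 67, 59, 44, 41, 114, 141, 137, 136, 135, 134, 134, 134, 134, 134, 135, 136]
14.95 [0.52834413 0.01593194 0.06133829] [ 0.10454445  0.24972838 -0.00411084]
[[0.1384, 0.0432], [0.1369, 0.0433], [0.1357, 0.0429], [0.1345, 0.0424], [0.1327, 0.0437], [0.1314, 0.0435], [0.1299, 0.0436], [0.1298, 0.0389], [0.1269, 0.0448], [0.1253, 0.0454], [0.1239, 0.0454], [0.1225, 0.0452], [0.1209, 0.046], [0.1196, 0.0453], [0.1182, 0.0458], [0.1167, 0.0456], [0.1153, 0.0454], [0.1137, 0.0458], [0.1123, 0.0457], [0.1108, 0.0452], [0.1094, 0.0452], [0.1081, 0.0433], [0.1066, 0.0433], [0.1051, 0.0433], [0.1035, 0.0432]]
```

Call:
play_rows(
  rows=[
    [[-5,0,0],[0,0,0],-1],
    [[-15,0,0],[0,0,0],-1],
    [[-20,0,-10],[0,0,0],-1],
    [[-25,0,-50],[0,0,0],-1],
    [[-25,0,-90],[0,0,0],-1],
    [[-25,0,-110],[0,0,0],-1],
    [[-25,0,-110],[0,0,0],-1],
    [[-25,0,-110],[0,0,0],-1],
  ],
)

```text
clock: 15.75
eef_pos: [0.5299, -0.01, 0.1721]
orientation: [2.166, 2.276, 0.002]
contact_force: [0.2, -0.7, -0.6]
opening: -0.0001
grip_force: 0.0
```

```bash
python3 slot.py pics/f3.png | tail -2
```

```text
15.8 [ 0.52937896 -0.00991881  0.17125786] [-0.12769964  0.52047157 -0.56684159]
[[0.1486, 0.0428], [0.1462, 0.043], [0.1438, 0.0433], [0.1413, 0.0437], [0.1391, 0.0435], [0.1369, 0.043], [0.1345, 0.0435], [0.1319, 0.0438], [0.13, 0.0421], [0.1267, 0.0454], [0.1243, 0.0453], [0.1219, 0.0457], [0.1195, 0.0456], [0.1172, 0.0449], [0.1147, 0.0454], [0.1122, 0.0455], [0.1098, 0.0448], [0.108, 0.0413], [0.1051, 0.0432], [0.1025, 0.0433], [0.1, 0.0431], [0.0973, 0.044], [0.0948, 0.0435], [0.0922, 0.0433]]
```

View pics/f3.png

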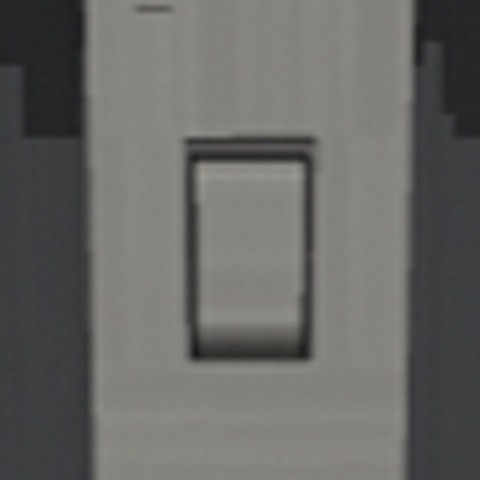

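The picture shows the button fully inside the slot, px (250,255). It stands ~2 mm above the plate, so it has popped up.

```bash
python3 -c "
from h import *
print(hand_in())"
```

```text
the job is handed in; nothing more can be done
None
```

The button was pressed flush, slid under the plate and pushed on until it popped up in the slot; the arm is clear of the rack, and the job was handed in at about 16 s.

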